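Swing the pantry tray round on its weighted corner

ROBOT

A 6-joint arm with a two-finger parallel gripper is mounted at the origin on the work surface. World frame = base frame: x ahead of the robot, y to its left, z up, the work surface at z = 0. Lengths are in m, angles in rad, forces in N, time in s.
With the tool pointing down it reaches from about 0.375 to 0.975 m from the base axis. Payload 3.8 kg.
Tool frame: the origin (TCP) lies midway between the tips of the shut fingers; the grasp point (between the pads) lies 19 mm behind it; x points along the fingers, y is the direction in which the jaws open and shut, and the axes are right-handed (so a half turn about x gives the same grasp; the last joint's range is limited). The gripper opens to 88 mm and grips with 3 to 60 N. Pads are 18 mm wide; open, the fingers measure 123 mm over their backs; the gripper's body (75 mm by 187 mm) begins 45 mm behind the grasp point.
Start: joints at [-1.373, 0.264, 1.604, -0, 1.274, -0.037], TCP at [0.157, -0.656, 0.239] pointing down, gripper open.
Joint ranges: [-2.63, 2.63], [-0.94, 2.18], [0.31, 2.57], [-1.31, 4.45], [0, 2.66], [-2.55, 2.55]. Speed limits (rad/s): [2.57, 2.57, 3.14, 3.14, 3.14, 3.14].

INTERFACE

Orientations are given as a rotation vector (axis times angle).
In Python, from cell import manip, inverse_kinematics, cams, order gives the robot as it stands. Calls block until the motion is done:
- manip.move_pose(position, orientation): joint-space move of the TCP to a pose.
- manip.move_linear(position, rate=0.15, rot=None): straight line of the TCP; rot=None keeps the orientation; rate is the mean speed in m/s.
- manip.set_joints(angles): joint-space move.
- manip.set_gripper(opening, force=None): finger opening in m; force is the grip in N (None keeps the last); returns when the fingers have stopped.
- manip.dwell(seconds).
- inverse_kinematics(position, orientation): joint angles nearest the present ones, or None.
- manip.state(): the state.
- cams.capture(name): name is "scene" or "top" or "wrist"; returns a dict with "image" (384x512x3 uint8, blue, green, red), "z_map" (384x512 float32, m along the optical axis (not along the pixel's ray), 0 where there is no reading), "intrinsics" (3x3 intrinsics, pixels), "k1" (the pictures are not rectified: a ray, as slopes to the right and down, at radius r is drawn at 1 + k1 r^2 times it, then the intrinsics apply), "position" and "orientation" of the camera in the world; the wrist camera has in their place "T_tool_cam" (4x4, takes a point from camera to tool coordinates, whose origin is the TCP and whose axes are the tool frame's). Camera axes: x right, y down, z forward; pixel columns grow to the right and rows downward; lengths in m; the calibration is good to about 2 mm. A picture is of the moment at which its call begins: read the wrist's pose just before it.
A pose or a line that the arm cannot do raises manip.IKError and nothing moves.
- order.close_job(): hands the job in, once; it reports no verdict.
The state is a dict: "clock": time; "joint_pos": joint angles; "joint_velocities": joint speeds; "tau": joint torques, N m; "tool_pos": TCP position; "tcp_rot": TCP orientation; "contact_force": force on the tool from outside, world axes, zero at the start; "moment": the same for the moment, N m; "gripper_width": finger opening in m.
Only numpy, scipy, OpenCV 4.12 (cv2) and the standard library are available. Lean on these libraries where they do the work, as an engineer would, in place of code of your own. Each camera call takes 0.05 s, during which the arm holds its last target. There are 200 camera calls.

TASK

Set the tall lidded jar down gently in the square pocket in one corner of the pantry tray, so that its weight holds that corner. Then push the tray's opposite corner round, a quarter turn about the jar, until the tray stands square to the spice ledge with its low side facing away from the ledge, towards the robot. The jar stays upright in its pocket and within about 4 cm of where the pocket was, the tray stays flat on the worktop, and everything else is left alone.

Things in the scene. Friction and masses are not known exactly. Their poses are not given: they have to be found in the camera images.
- jar_mid (a point): Centre (half-way up) of the tall lidded jar, a loose white ceramic cylinder 60 mm in diameter and 125 mm high with a flat wooden lid (the lid, 58 mm across, is the top 15 mm). About 0.75 kg. Stands on the worktop in a row with the squat jar and the mug at the robot's right, in any order. Its z axis points up.
- tray: Loose open tray of brown woven wood, about 0.4 kg, 150 mm along its x, 180 mm along its y, on four 4 mm high rubber feet; origin on the worktop below its centre. Three walls rise to 59 mm above the worktop, the low side, at its -x end, to 34 mm. Walls and floor are 6 mm thick. At the start the low side faces the robot's left (tray yaw 90 degrees less than the ledge's, give or take 12).
- pocket (a point): Centre of the floor (10 mm above the worktop) of the square pocket in the tray's +x, +y corner, at tray frame +29, +44 mm. The pocket is 80 mm clear each way, fenced by the tray's walls and two 4 mm thick dividers that rise to 34 mm above the worktop. One foot, 30 mm wide, stands right below it, the others below the other three corners: with the jar in the pocket the tray pivots about here when pushed.
- far_corner (a point): The outer corner opposite the pocket, at worktop level (tray frame -75, -90, 0 mm), at the -y end of the low side. Pushing the low side's outer face beside this corner with a few N, in the tray's +x direction and along the arc, turns the tray the right way: counter-clockwise seen from above, until its yaw equals the ledge's.
- lip_mid (a point): Middle of the outer face of the low side, at worktop level (tray frame -75, 0, 0 mm).
- ledge: Spice ledge fixed on the worktop beyond the tray, as seen from the robot: a wooden step 100 mm deep (x), 620 mm long (y), 50 mm high with spice tins on it up to 124 mm high. Origin at the centre of its underside; its front face, which looks to the robot, is at its x = -50 mm. Its yaw differs from run to run by up to 5 degrees.
- squat_jar: Bystander: squat lidded jar of the same white ceramic, 84 mm in diameter, 75 mm high; origin at its underside.
- mug: Bystander: white mug, 74 mm in diameter, 75 mm high; origin at its underside.
- oil_bottle: Bystander: green glass bottle, 60 mm in diameter, 240 mm high; origin at its underside.
- carton: Bystander: cardboard packet lying flat, 190 x 90 x 45 mm; origin at its underside.
- spoon: Bystander: wooden spoon lying flat; origin at its underside.
- tin: Bystander: low steel tin, 70 mm in diameter, 50 mm high; origin at its underside.

How it is judged:
By the outcome, as a careful person would: the job done as asked, in the order asked, and still so for the second after the job is handed in, with the robot touching nothing.
It also fails if it takes over 72 s, if anything falls off the work surface, if the arm or the gripper's body presses on something with over 40 N, if the wrist force passes 120 N, or if a joint passes its speed limit or range.

## Working session

There is one attempt and no reset: what is moved stays moved. The work goes in short steps, each a Python script; the robot and the scene stay as the last script left them, time stands still between calls to the robot, and variables do not carry over. Pictures are saved under pics/ and viewed, about 8 in all and at most 12, crops included, and the job is handed in when it is done.

```bash
ls; mkdir -p pics; cat > h.py <<'E'
import numpy as np, cv2
from scipy.spatial.transform import Rotation as R
from cell import manip, inverse_kinematics, cams, order
def cap(name):
    s=manip.state(); c=cams.capture(name)
    if 'T_tool_cam' in c:
        T=np.eye(4);T[:3,:3]=R.from_rotvec(s['tcp_rot']).as_matrix();T[:3,3]=s['tool_pos'];c['T']=T@c['T_tool_cam']
    else:
        T=np.eye(4);o=np.array(c['orientation']);T[:3,:3]=o if o.shape==(3,3) else R.from_rotvec(o).as_matrix();T[:3,3]=c['position'];c['T']=T
    return c
def slopes(c,px):
    px=np.asarray(px,float).reshape(-1,1,2)
    return cv2.undistortPoints(px,c['intrinsics'],np.array([c['k1'],0,0,0,0.])).reshape(-1,2)
def rays(c,px):
    s=slopes(c,px); return np.c_[s,np.ones(len(s))]@c['T'][:3,:3].T
def onplane(c,px,z):
    d=rays(c,px);o=c['T'][:3,3];return o+d*((z-o[2])/d[:,2])[:,None]
def cloud(c):
    z=c['z_map'];h,w=z.shape;u,v=np.meshgrid(np.arange(w),np.arange(h))
    d=rays(c,np.c_[u.ravel(),v.ravel()]);P=c['T'][:3,3]+d*z.ravel()[:,None];P[z.ravel()==0]=np.nan
    return P.reshape(h,w,3)
E
python3 - <<'E'
from h import *
for n in ['scene','top']:
    c=cap(n);cv2.imwrite(f'pics/{n}0.png',c['image']);np.save(f'{n}0.npy',c,allow_pickle=True)
    print(n,c['orientation'],c['T'],c['intrinsics'],c['k1'],(c['z_map']==0).mean())
s=manip.state();print(s)
E
```

```text
pics
scene [-2.18440704 -1.18439312  0.43325287] [[ 0.5464345   0.63809719 -0.54244015  1.46792584]
 [ 0.8374976  -0.41426811  0.35634211 -0.60617425]
 [ 0.00266525 -0.64900995 -0.76077525  1.31590755]
 [ 0.          0.          0.          1.        ]] [[497.8604869    0.         245.03968463]
 [  0.         497.8604869  187.13231565]
 [  0.           0.           1.        ]] -0.10393058430051752 0.004847208658854167
top [-2.14786056  2.18121148 -0.11076226] [[-0.01513349 -0.9942097   0.10638634  0.45914713]
 [-0.99987234  0.01559291  0.00348786 -0.02944751]
 [-0.00512654 -0.10631997 -0.99431875  1.27157564]
 [ 0.          0.          0.          1.        ]] [[383.82053218   0.         261.63943664]
 [  0.         383.82053218 196.52978023]
 [  0.           0.           1.        ]] -0.02873515277264427 0.0038553873697916665
{'clock': 0.1, 'joint_pos': array([-1.37290534e+00,  2.64650937e-01,  1.60525356e+00, -3.97057586e-06,
        1.27366270e+00, -3.69165541e-02]), 'joint_velocities': array([ 2.30431551e-05, -1.20431695e-03, -2.79857478e-03,  5.39709298e-04,
        1.04497423e-03, -3.28727686e-04]), 'tau': array([-2.06596519e-04, -5.03618181e+01, -3.58070755e+01,  7.30755553e-02,
        2.33769795e-02, -5.31808428e-05]), 'tool_pos': array([ 0.15690303, -0.65585377,  0.23752189]), 'tcp_rot': array([ 2.09758226,  0.24950163, -2.09792559]), 'contact_force': array([ 0.40826726, -0.64871999, -0.44388176]), 'moment': array([-0.0303721 , -0.0066847 , -0.01450102]), 'gripper_width': 0.08848848905776975}
```

View pics/scene0.png

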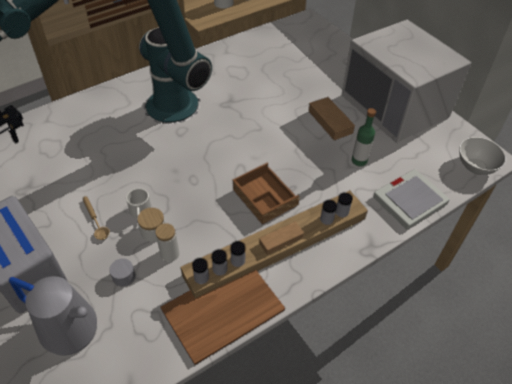

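View pics/top0.png

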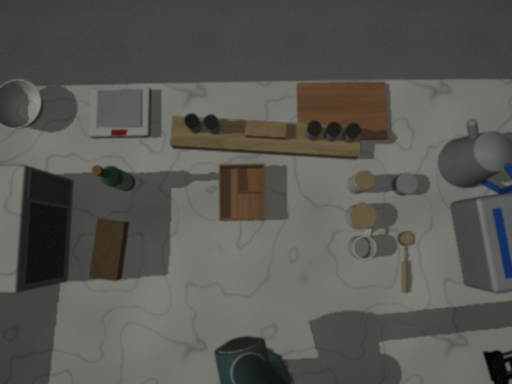

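The scene view shows the tray mid-table with the ledge beyond it. In the top view (right = -y, up = +x), the tray is at about (242,192), with its pocket at upper right. The tall jar is at (363,180), the squat jar at (362,216), the mug at (362,246), the tin at (405,184) and the ledge at (265,135). I'll get coarse poses from depth next.

```bash
python3 - <<'E'
from h import *
for n in ['top','scene']:
    c=np.load(f'{n}0.npy',allow_pickle=True).item();P=cloud(c);z=P[...,2]
    ok=(P[...,0]>.35)&(P[...,0]<.95)&(abs(P[...,1])<.5)
    print(n,'table z',np.median(z[ok&(abs(z)<.015)]))
    m=(ok&(z>.02)&(z<.3)).astype(np.uint8)
    k,l,st,ce=cv2.connectedComponentsWithStats(m)
    for i in range(1,k):
        if st[i,4]<60: continue
        q=P[l==i];(cx,cy),(w,h),a=cv2.minAreaRect(q[:,:2].astype(np.float32))
        print(n,ce[i].round(),st[i,4],'rect',np.round([cx,cy,w,h,a],3),'zmax',np.percentile(q[:,2],[50,95,99]).round(3))
        hi=q[q[:,2]>np.percentile(q[:,2],95)-.012]
        print('    top: ',cv2.minEnclosingCircle(hi[:,:2].astype(np.float32)),hi.mean(0).round(3))
    # ledge top
    m=ok&(z>.042)&(z<.056)&(P[...,0]>.62);q=P[m]
    q=q[(q[:,1]>-.4)&(q[:,1]<.3)]
    k2,l2,st2,_=cv2.connectedComponentsWithStats(m.astype(np.uint8));i=1+st2[1:,4].argmax();q=P[l2==i]
    print('ledge rect',cv2.minAreaRect(q[:,:2].astype(np.float32)))
E
```

```text
top table z 0.0003448920635980013
top [127. 114.] 1974 rect [ 0.876  0.423  0.153  0.147 89.858] zmax [0.033 0.037 0.039]
    top:  ((0.8780309557914734, 0.42433053255081177), 0.10362061113119125) [0.876 0.424 0.033]
top [266. 136.] 6231 rect [ 8.040e-01 -4.700e-02  6.370e-01  1.330e-01  8.575e+01] zmax [0.051 0.124 0.127]
    top:  ((0.8048148155212402, -0.059785954654216766), 0.2719043791294098) [ 0.801 -0.086  0.123]
top [242. 189.] 621 rect [0.607 0.039 0.182 0.15  0.124] zmax [0.051 0.062 0.063]
    top:  ((0.6076108813285828, 0.03979423642158508), 0.11709414422512054) [0.605 0.014 0.058]
top [114. 177.] 688 rect [6.490e-01 4.220e-01 5.300e-02 5.900e-02 6.128e+01] zmax [0.154 0.24  0.242]
    top:  ((0.6510226726531982, 0.42593586444854736), 0.014358156360685825) [0.65  0.426 0.239]
top [361. 181.] 449 rect [ 0.63  -0.337  0.058  0.058 43.56 ] zmax [0.123 0.128 0.13 ]
    top:  ((0.6296725273132324, -0.3386608958244324), 0.02968701906502247) [ 0.63  -0.337  0.124]
top [402. 184.] 280 rect [ 0.627 -0.479  0.07   0.041  0.375] zmax [0.049 0.053 0.055]
    top:  ((0.627797484397888
[... 1349 characters left out ...]
.882 0.423 0.035]
scene [153. 223.] 1704 rect [ 0.526 -0.343  0.277  0.081  0.629] zmax [0.074 0.128 0.131]
    top:  ((0.6327187418937683, -0.33849087357521057), 0.030091343447566032) [ 0.635 -0.339  0.127]
scene [259. 257.] 7936 rect [ 0.833 -0.088  0.232  0.723  0.262] zmax [0.051 0.125 0.129]
    top:  ((0.8051130175590515, -0.058359190821647644), 0.2728661894798279) [ 0.804 -0.107  0.125]
scene [125. 269.] 289 rect [ 0.632 -0.48   0.074  0.039  0.089] zmax [0.051 0.055 0.057]
    top:  ((0.6316826343536377, -0.4887378215789795), 0.0369226410984993) [ 0.632 -0.483  0.051]
ledge rect ((0.7920225262641907, -0.03819742798805237), (0.6216966509819031, 0.10535402595996857), 85.48339080810547)
```

```bash
cat >> h.py <<'E'
def down(a):
    "tool down, jaw axis at world angle a"
    y=np.array([np.cos(a),np.sin(a),0]);x=np.array([0,0,-1.]);return R.from_matrix(np.c_[x,y,np.cross(x,y)]).as_rotvec()
LED=np.radians(-4.52)
E
python3 - <<'E'
from h import *
s=manip.state();print(R.from_rotvec(s['tcp_rot']).as_matrix().round(2))
for a in (90,-90):
    for p in [(.632,-.338,.2),(.632,-.338,.071),(.653,.010,.2),(.653,.01,.081)]:
        q=inverse_kinematics(p,down(np.radians(a)));print(a,p,None if q is None else np.round(q,2))
piv=np.array([.653,.010])
for flip in (0,np.pi):
    for yaw in np.radians([-90,-60,-30,-4.5]):
        Rz=np.array([[np.cos(yaw),-np.sin(yaw)],[np.sin(yaw),np.cos(yaw)]])
        p=piv+Rz@(np.array([-75-10,-68])-[29,44])/1000
        q=inverse_kinematics((*p,.013),down(yaw+np.pi/2+flip));print(flip,np.degrees(yaw),p.round(3),None if q is None else np.round(q,2))
E
```

```text
[[-0.    0.23 -0.97]
 [ 0.   -0.97 -0.23]
 [-1.   -0.   -0.  ]]
90 (0.632, -0.338, 0.2) [-0.53  0.37  1.54  0.    1.23 -2.1 ]
90 (0.632, -0.338, 0.071) [-0.53  0.47  1.64  0.    1.02 -2.1 ]
90 (0.653, 0.01, 0.2) [-0.02  0.25  1.7  -0.    1.2  -1.59]
90 (0.653, 0.01, 0.081) [-0.02  0.36  1.79 -0.    0.99 -1.59]
-90 (0.632, -0.338, 0.2) [-0.53  0.37  1.54 -0.    1.23  1.04]
-90 (0.632, -0.338, 0.071) [-0.53  0.47  1.64 -0.    1.02  1.04]
-90 (0.653, 0.01, 0.2) [-0.02  0.25  1.7  -0.    1.2   1.55]
-90 (0.653, 0.01, 0.081) [-0.02  0.36  1.79 -0.    0.99  1.55]
0 -90.0 [0.541 0.124] [ 0.18  0.28  2.04 -0.    0.81  0.18]
0 -59.99999999999999 [0.499 0.053] [ 0.06  0.2   2.16  0.    0.79 -0.47]
0 -29.999999999999996 [ 0.498 -0.03 ] [-0.11  0.19  2.16 -0.    0.79 -1.16]
0 -4.5 [ 0.531 -0.093] [-0.22  0.26  2.08 -0.    0.8  -1.71]
3.141592653589793 -90.0 [0.541 0.124] None
3.141592653589793 -59.99999999999999 [0.499 0.053] None
3.141592653589793 -29.999999999999996 [ 0.498 -0.03 ] [-0.11  0.19  2.16  0.    0.79  1.98]
3.141592653589793 -4.5 [ 0.531 -0.093] [-0.22  0.26  2.08 -0.    0.8   1.43]
```

```bash
python3 - <<'E'
from h import *
o=down(-np.pi/2)
manip.move_linear((.18,-.46,.3),rate=.3)
manip.move_pose((.44,-.28,.3),o)
manip.move_pose((.632,-.338,.24),o)
c=cap('wrist');cv2.imwrite('pics/w1.png',c['image']);np.save('w1.npy',c,allow_pickle=True)
P=cloud(c);z=P[...,2]
m=((z>.115)&(z<.135)&(abs(P[...,0]-.632)<.08)&(abs(P[...,1]+.338)<.08))
q=P[m];print(len(q),np.median(q[:,2]),cv2.minEnclosingCircle(q[:,:2].astype(np.float32)))
s=manip.state();print(s['clock'],s['tool_pos'],s['contact_force'])
E
```

```text
2748 0.12408064242317696 ((0.632184624671936, -0.3399867117404938), 0.028883572667837143)
3.0417 [ 0.6309813  -0.33860666  0.24110358] [-0.31076989  0.16405706  0.50646635]
```

View pics/w1.png

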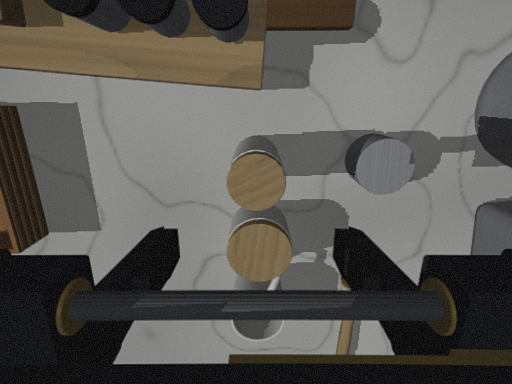

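The wrist view shows the tall jar's lid at (256,180) with the squat jar at (259,243), and both sides of the jar clear for the fingers. Depth gives the lid centre as (0.632, -0.340). Grasping it now.

```bash
python3 - <<'E'
from h import *
manip.set_gripper(.088)
manip.move_linear((.632,-.340,.13),rate=.15)
manip.move_linear((.632,-.340,.071),rate=.06)
s=manip.state();print(s['contact_force'])
manip.set_gripper(.04,25)
s=manip.state();print(s['gripper_width'],s['contact_force'],s['tool_pos'])
manip.move_linear((.632,-.340,.085),rate=.05)
s=manip.state();print(s['gripper_width'],s['contact_force'],s['tool_pos'])
manip.move_linear((.632,-.340,.19),rate=.15)
# stop short of the tray (-y side) and look
manip.move_linear((.60,-.16,.21),rate=.2)
s=manip.state();print(s['clock'],s['gripper_width'],s['contact_force'])
for n in ('wrist','top'):
    c=cap(n);cv2.imwrite(f'pics/{n}2.png',c['image']);np.save(f'{n}2.npy',c,allow_pickle=True)
E
```

```text
[-1.03534276  0.47580097 -0.32182422]
0.05962867864980792 [-0.16010251  3.68097248  2.09805309] [ 0.63217172 -0.3393614   0.07137191]
0.05923246283167121 [ 0.24234997 -0.25829123 -7.92536211] [ 0.63167802 -0.34016696  0.08452081]
8.1667 0.05929431700026649 [ 0.48266569  0.55667481 -8.72557717]
```

View pics/wrist2.png

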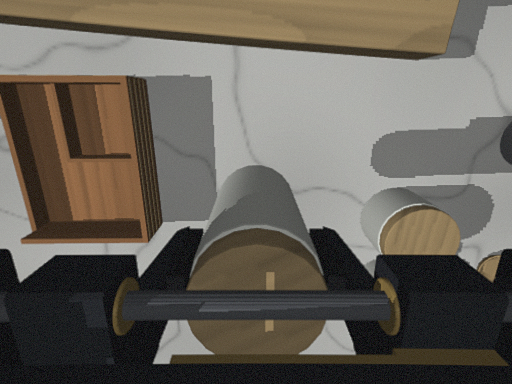

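The jar is gripped and upright. The tray's rim is visible, with right-hand corners at (137,77) and (152,241) and the pocket at its upper right. I'll measure the tray from this depth map.

```bash
python3 - <<'E'
from h import *
for n in ('wrist2','top2'):
    c=np.load(n+'.npy',allow_pickle=True).item();P=cloud(c)
    x,y,z=P[...,0],P[...,1],P[...,2]
    m=(z>.052)&(z<.066)&(x>.49)&(x<.715)&(y>-.07)&(y<.14)
    q=P[m][:,:2].astype(np.float32);r=cv2.minAreaRect(q);print(n,len(q),np.median(P[m][:,2]),r)
    # +x wall (world -y): line fit
    w=q[(q[:,1]<r[0][1]-.06)&(abs(q[:,0]-r[0][0])<.06)]
    if len(w)>20:
        v=cv2.fitLine(w,cv2.DIST_HUBER,0,.001,.001).ravel();print(' +x wall line',v,np.degrees(np.arctan2(v[1],v[0])))
    for sx in (1,-1):
        w=q[((q[:,0]-r[0][0])*sx>.075)&(abs(q[:,1]-r[0][1])<.055)]
        if len(w)>20:
            v=cv2.fitLine(w,cv2.DIST_HUBER,0,.001,.001).ravel();print(' y wall',sx,v,np.degrees(np.arctan2(v[1],v[0])))
    # dividers
    m=(z>.028)&(z<.038)&(x>.53)&(x<.68)&(y>-.02)&(y<.10);q=P[m];print(' mid-height pts',len(q))
    m=(z>.045)&(z<.055)&(x>.66)&(x<.76)&(y>-.3)&(y<.25);q=P[m][:,:2]
    # ledge front edge: min x per y-bin
    b=np.round(q[:,1]/.01);e=np.array([[np.percentile(q[b==k,0],3),k*.01] for k in np.unique(b) if (b==k).sum()>8])
    if len(e)>5:
        v=cv2.fitLine(e.astype(np.float32),cv2.DIST_HUBER,0,.001,.001).ravel();print(' ledge front',v,np.degrees(np.arctan2(v[1],v[0])))
E
```

```text
wrist2 3275 0.05768384292787737 ((0.6085719466209412, 0.034160908311605453), (0.14631494879722595, 0.18166230618953705), 89.88092041015625)
 +x wall line [ 0.9999985   0.00173612  0.6121161  -0.03619263] 0.09947225
 y wall 1 [ 0.0014201  -0.999999    0.6953907   0.03069111] -89.91863
 y wall -1 [ 0.00261123 -0.9999966   0.52289814  0.03449252] -89.85038
 mid-height pts 674
 ledge front [ 0.09800041 -0.9951864   0.71939975 -0.13499999] -84.37596
top2 305 0.058810993751986285 ((0.607185959815979, 0.03880004212260246), (0.1816057413816452, 0.14833609759807587), 0.6197617650032043)
 +x wall line [ 0.99987566 -0.0157673   0.6177877  -0.03315176] -0.9034374
 y wall 1 [0.00102146 0.99999946 0.69376236 0.04746957] 89.94147
 y wall -1 [0.00298185 0.9999955  0.51916236 0.04046728] 89.82915
 mid-height pts 73
 ledge front [ 0.21779309 -0.97599494  0.72845614 -0.071     ] -77.420555
```

```bash
python3 - <<'E'
from h import *
p=np.array([.653,.007])
manip.move_linear((*p,.21),rate=.2)
manip.move_linear((*p,.10),rate=.12)
manip.move_linear((*p,.086),rate=.04)
manip.dwell(.2);f0=manip.state()['contact_force'];print(f0,manip.state()['tool_pos'])
z=.086
while z>.076:
    z-=.001;manip.move_linear((*p,z),rate=.02);f=manip.state()['contact_force']
    if f[2]-f0[2]>2.5:break
manip.dwell(.2);s=manip.state();print(z,s['tool_pos'],s['contact_force'],s['clock'])
for n in ('scene',):
    c=cap(n);cv2.imwrite(f'pics/{n}3.png',cv2.resize(c['image'][100:300,150:400],None,fx=3,fy=3))
E
```

```text
[ 0.39140419 -0.67472642 -8.08904149] [0.65325147 0.00698    0.08626482]
0.07999999999999999 [0.65373067 0.00701782 0.08120165] [-2.29520173  0.73514508  4.21649878] 12.7583
```

View pics/scene3.png

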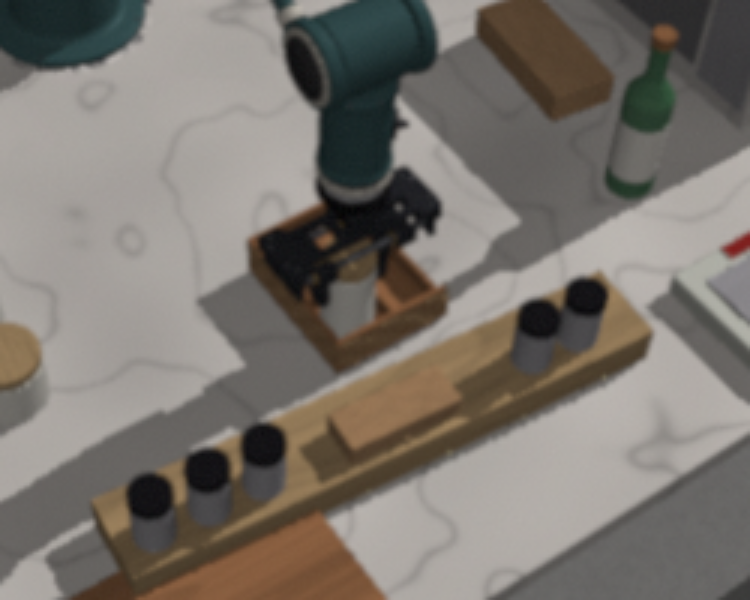

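The jar sits inside the pocket in the crop at about (350,290). Contact came at TCP z = 0.081, where predicted. I'll release it and take a look.

```bash
python3 - <<'E'
from h import *
manip.set_gripper(.086)
p=np.array([.6535,.007])
manip.move_linear((*p,.11),rate=.06);manip.move_linear((*p,.22),rate=.2)
manip.move_linear((.54,.07,.26),rate=.25,rot=down(0))
manip.set_gripper(0.0,20)
s=manip.state();print(s['clock'],s['gripper_width'],s['contact_force'])
for n in ('wrist','top'):
    c=cap(n);cv2.imwrite(f'pics/{n}4.png',c['image']);np.save(f'{n}4.npy',c,allow_pickle=True)
P=cloud(c);x,y,z=[P[...,i] for i in range(3)]
c=np.load('wrist4.npy',allow_pickle=True).item()
for n in('wrist4','top4'):
    P=cloud(np.load(n+'.npy',allow_pickle=True).item());x,y,z=[P[...,i] for i in range(3)]
    m=(z>.128)&(z<.142)&(abs(x-.653)<.06)&(abs(y-.007)<.06);q=P[m];print(n,len(q),q and 0 if len(q)==0 else (cv2.minEnclosingCircle(q[:,:2].astype(np.float32)),np.median(q[:,2]),np.ptp(q[:,2])))
    m=(z>.052)&(z<.066)&(x>.49)&(x<.715)&(y>-.07)&(y<.14);print(cv2.minAreaRect(P[m][:,:2].astype(np.float32)))
E
```

```text
17.7167 0.0004964821934767079 [-0.1280424   0.84463897  0.40663269]
wrist4 2114 (((0.6528300642967224, 0.006490672938525677), 0.029217686504125595), np.float64(0.1341086766981802), np.float64(0.008198138365881624))
((0.6081894636154175, 0.0368691012263298), (0.18191032111644745, 0.1489504873752594), 0.20527221262454987)
top4 282 (((0.6519139409065247, 0.007841402664780617), 0.029163016006350517), np.float64(0.13490362901732134), np.float64(0.01225765484479946))
((0.6072110533714294, 0.03882228210568428), (0.18119673430919647, 0.14828141033649445), 0.5771227478981018)
```

View pics/wrist4.png

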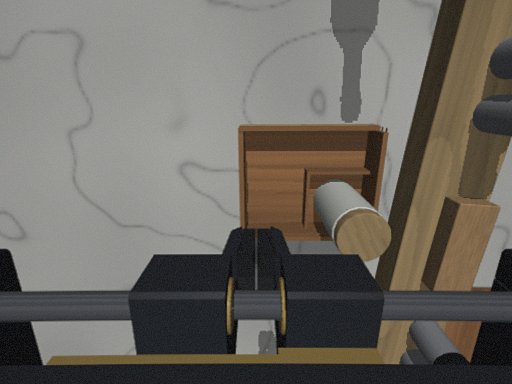

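The jar's lid (360,232) stands in the pocket, upright; depth puts it at (0.6525, 0.007). The tray is unmoved and its low side faces up in the image (+y). Next I'll make contact beside the far corner and push the first half of the arc.

```bash
cat >> h.py <<'E'
PIV=np.array([.6525,.007])
def pt(yaw,tx,ty,piv=PIV,pk=(.029,.044)):
    c,s=np.cos(yaw),np.sin(yaw);return piv+np.array([[c,-s],[s,c]])@(np.array([tx,ty])-pk)
def tray(c,around,r=.16):
    "rim corners/pose from depth: minAreaRect of high walls, jar top centre"
    P=cloud(c);x,y,z=[P[...,i] for i in range(3)];near=np.hypot(x-around[0],y-around[1])<r
    m=near&(z>.05)&(z<.066)&(x<.725);m2=near&(z>.126)&(z<.142)&(np.hypot(x-PIV[0],y-PIV[1])<.07)
    a=cv2.minAreaRect(P[m][:,:2].astype(np.float32)) if m.sum()>30 else None
    b=cv2.minEnclosingCircle(P[m2][:,:2].astype(np.float32)) if m2.sum()>30 else None
    return a,b
E
python3 - <<'E'
from h import *
y0=np.radians(-89.8);o=down(y0+np.pi/2);TY=-.068
g=lambda d,z:(*pt(y0,-.075-d,TY),z)
manip.move_linear(g(.045,.2),rate=.25,rot=o)
manip.move_linear(g(.045,.05),rate=.2)
manip.move_linear(g(.045,.013),rate=.08)
manip.move_linear(g(.018,.013),rate=.06)
manip.dwell(.1);f0=manip.state()['contact_force']
d=.018
while d>-.004:
    d-=.001;manip.move_linear(g(d,.013),rate=.03);f=manip.state()['contact_force']-f0
    if abs(f[1])>1.0:break
print('contact d',d,f,manip.state()['tool_pos'],manip.state()['clock'])
open('d.txt','w').write(str(d))
yaw=y0;log=[]
while yaw<np.radians(-45):
    yaw+=np.radians(5);manip.move_linear((*pt(yaw,-.075-d,TY),.013),rate=.05,rot=down(yaw+np.pi/2))
    log.append(np.linalg.norm(manip.state()['contact_force']-f0))
print(np.round(log,1),np.degrees(yaw),manip.state()['clock'])
for n in ('scene','top','wrist'):
    c=cap(n);np.save(f'{n}5.npy',c,allow_pickle=True);cv2.imwrite(f'pics/{n}5.png',c['image']);print(n,tray(c,(.61,.0)))
E
```

```text
contact d 0.013999999999999995 [ 0.25019945  1.47725493 -0.38308207] [0.54014751 0.12461281 0.0130416 ] 21.5917
[1.2 1.4 1.7 1.1 0.8 0.6 0.6 1.  0.3] -44.80000000000003 25.4917
scene (((0.5965762734413147, 0.00024759769439697266), (0.18336118757724762, 0.17206309735774994), 42.59311294555664), ((0.6565929651260376, 0.004727837163954973), 0.031232614070177078))
top (((0.5986343026161194, -0.004786700010299683), (0.18082118034362793, 0.14819395542144775), 43.646183013916016), ((0.6517515182495117, 0.0025963836815208197), 0.02895306423306465))
wrist (((0.48935845494270325, 0.009660819545388222), (0.020276714116334915, 0.021976139396429062), 45.187740325927734), None)
```

View pics/scene5.png

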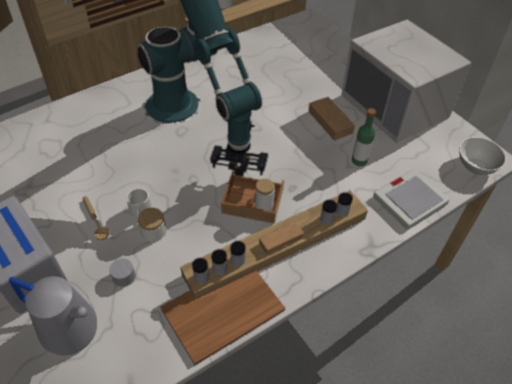

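The tray has turned halfway with the jar still upright in it, at (265,193). Push force stayed under 2 N. I'll continue to just short of square, then measure.

```bash
python3 - <<'E'
from h import *
TY=-.068;d=float(open('d.txt').read());log=[]
yaw=np.radians(-44.8)
while yaw<np.radians(-8.):
    yaw+=np.radians(5);yaw=min(yaw,np.radians(-7.9));manip.move_linear((*pt(yaw,-.075-d,TY),.013),rate=.05,rot=down(yaw+np.pi/2))
    log.append(np.linalg.norm(manip.state()['contact_force']))
print(np.round(log,1),np.degrees(yaw),manip.state()['clock'])
for n in ('scene','top'):
    c=cap(n);np.save(f'{n}6.npy',c,allow_pickle=True);cv2.imwrite(f'pics/{n}6.png',c['image']);print(n,tray(c,(.615,-.03)))
    # walls by line fits in tray frame
    P=cloud(c);x,y,z=[P[...,i] for i in range(3)];(cx,cy),_,_=tray(c,(.615,-.03))[0]
    m=(z>.045)&(z<.066)&(np.hypot(x-cx,y-cy)<.14)&(x<.73);q=P[m][:,:2]-[cx,cy]
    u=q@[np.cos(LED),np.sin(LED)];v=q@[-np.sin(LED),np.cos(LED)]
    for nm,s in (('+x',(u>.06)&(u<.085)&(abs(v)<.075)),('+y',(v>.075)&(abs(u)<.06)),('-y',(v<-.075)&(abs(u)<.06))):
        if s.sum()>15:
            l=cv2.fitLine(q[s].astype(np.float32),cv2.DIST_HUBER,0,.001,.001).ravel();a=np.degrees(np.arctan2(l[1],l[0]));print(nm,s.sum(),(a-(90 if nm=='+x' else 0)+90)%180-90)
E
```

```text
[1.  0.6 0.6 1.3 1.5 0.7 1.8 0.8] -7.9 28.9333
scene (((0.6172159314155579, -0.03588208556175232), (0.18299764394760132, 0.1626703143119812), 77.88957214355469), ((0.6614474654197693, -0.00031166456756182015), 0.03168901801109314))
+x 216 -9.365204
+y 30 -11.855324
-y 92 -11.373199
top (((0.6180246472358704, -0.03665367513895035), (0.18169353902339935, 0.14866982400417328), 78.2754135131836), ((0.6575655937194824, 0.0009207490365952253), 0.029329296201467514))
+x 97 -12.063042
+y 90 -11.696487
-y 64 -10.686356
```

```bash
cat >> h.py <<'E'
def yaws(c,around=(.618,-.037)):
    P=cloud(c);x,y,z=[P[...,i] for i in range(3)];r,j=tray(c,around);cx,cy=r[0]
    m=(z>.045)&(z<.066)&(np.hypot(x-cx,y-cy)<.14)&(x<.73);q=P[m][:,:2]-[cx,cy];out={}
    u=q@[np.cos(LED),np.sin(LED)];v=q@[-np.sin(LED),np.cos(LED)]
    for nm,s in (('+x',(u>.06)&(u<.085)&(abs(v)<.075)),('+y',(v>.075)&(abs(u)<.06)),('-y',(v<-.075)&(abs(u)<.06))):
        if s.sum()>15:
            l=cv2.fitLine(q[s].astype(np.float32),cv2.DIST_HUBER,0,.001,.001).ravel();a=np.degrees(np.arctan2(l[1],l[0]));out[nm]=round(float((a-(90 if nm=='+x' else 0)+90)%180-90),2)
    rect=(r[2]+45)%90-45
    return dict(centre=np.round(r[0],4),rect=round(rect,2),walls=out,jar=np.round(j[0],4) if j else None)
E
python3 - <<'E'
from h import *
piv=np.array([.658,.0])
def adv(deg):
    s=manip.state();t=s['tool_pos'];c,n=np.cos(np.radians(deg)),np.sin(np.radians(deg))
    p=piv+np.array([[c,-n],[n,c]])@(t[:2]-piv)
    a=R.from_rotvec(s['tcp_rot']).as_matrix()[:,1];yaw=min(np.arctan2(a[1],a[0])-np.pi/2+np.radians(deg),LED)
    manip.move_linear((*p,.013),rate=.03,rot=down(yaw+np.pi/2))
for dg in (3,2.5):
    adv(dg);c=cap('top');print(manip.state()['clock'],np.linalg.norm(manip.state()['contact_force']),yaws(c))
print('scene',yaws(cap('scene')))
E
```

```text
29.5167 1.4145264668575284 {'centre': array([ 0.6233, -0.0394]), 'rect': -8.79, 'walls': {'+x': -9.3, '+y': -8.78, '-y': -6.59}, 'jar': array([6.576e-01, 5.000e-04])}
29.9667 0.6652748080927392 {'centre': array([ 0.6233, -0.0409]), 'rect': -6.25, 'walls': {'+x': -6.74, '+y': -6.3, '-y': -6.71}, 'jar': array([ 6.58e-01, -1.00e-04])}
scene {'centre': array([ 0.6168, -0.0388]), 'rect': -6.73, 'walls': {'+x': -3.22, '+y': -6.94, '-y': -6.8}, 'jar': array([0.6609, 0.0007])}
```

```bash
python3 - <<'E'
from h import *
piv=np.array([.658,.0])
s=manip.state();t=s['tool_pos'];dg=1.9;c,n=np.cos(np.radians(dg)),np.sin(np.radians(dg))
p=piv+np.array([[c,-n],[n,c]])@(t[:2]-piv)
manip.move_linear((*p,.013),rate=.03,rot=down(LED+np.pi/2))
back=np.array([np.cos(LED),np.sin(LED)])
manip.move_linear((*(p-.04*back),.013),rate=.05);print('top',yaws(cap('top')),p)
manip.move_linear((*(p-.05*back),.2),rate=.25)
manip.move_pose((.47,-.04,.36),down(-np.pi/2))
manip.dwell(.3);c=cap('wrist');cv2.imwrite('pics/w7.png',c['image']);np.save('w7.npy',c,allow_pickle=True)
print('wrist',yaws(c),manip.state()['clock'])
P=cloud(c);x,y,z=[P[...,i] for i in range(3)]
m=(z>.044)&(z<.056)&(x>.715)&(x<.87);q=P[m][:,:2]
b=np.round(q[:,1]/.01);e=np.array([[np.percentile(q[b==k,0],5),k*.01] for k in np.unique(b) if (b==k).sum()>30])
l=cv2.fitLine(e.astype(np.float32),cv2.DIST_HUBER,0,.001,.001).ravel();print('ledge front',l,np.degrees(np.arctan2(-l[0]/l[1],1)),len(e))
top=cap('top');np.save('top7.npy',top,allow_pickle=True);print('top',yaws(top))
E
```

```text
top {'centre': array([ 0.6241, -0.0419]), 'rect': -4.44, 'walls': {'+x': -4.86, '+y': -4.59, '-y': -4.83}, 'jar': array([0.6579, 0.    ])} [ 0.53345488 -0.10502074]
wrist {'centre': array([ 0.6156, -0.0435]), 'rect': -4.48, 'walls': {'+y': -3.81, '-y': -4.77}, 'jar': array([ 0.6514, -0.0025])} 35.3Traceback (most recent call last):
  File "<stdin>", line 15, in <module>
cv2.error: OpenCV(4.12.0) /io/opencv/modules/imgproc/src/linefit.cpp:618: error: (-215:Assertion failed) npoints2 >= 0 || npoints3 >= 0 in function 'fitLine'
```

View pics/w7.png

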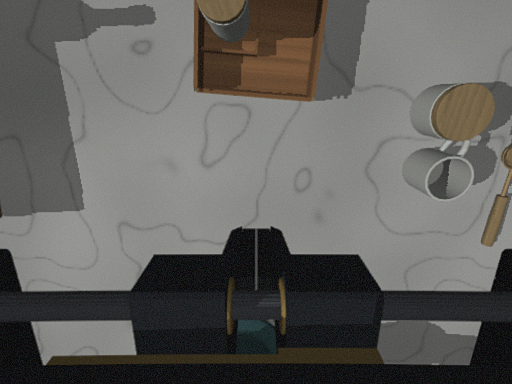

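The tray is cut off at the top of this view (jar lid at 222,10; low side along 195–315,97), so the wrist camera has to move forward to get the tray and ledge in one frame.

```bash
python3 - <<'E'
from h import *
manip.move_linear((.58,-.04,.36),rate=.25)
manip.dwell(.3);c=cap('wrist');cv2.imwrite('pics/w8.png',c['image']);np.save('w8.npy',c,allow_pickle=True)
print('wrist',yaws(c),manip.state()['clock'])
def ledge(c):
    P=cloud(c);x,y,z=[P[...,i] for i in range(3)]
    m=(z>.044)&(z<.057)&(x>.712)&(x<.87)&(abs(y)<.35);q=P[m][:,:2]
    b=np.round(q[:,1]/.01);e=np.array([[np.percentile(q[b==k,0],4),k*.01] for k in np.unique(b) if (b==k).sum()>8])
    l=cv2.fitLine(e[1:-1].astype(np.float32),cv2.DIST_HUBER,0,.001,.001).ravel();return l,np.degrees(np.arctan2(-l[0]/l[1],1)),len(e)
print('ledge wrist',ledge(c))
top=cap('top');print('top',yaws(top));print(ledge(np.load('top0.npy',allow_pickle=True).item()))
E
```

```text
wrist {'centre': array([ 0.6256, -0.0444]), 'rect': -4.71, 'walls': {'+x': -4.51, '+y': -4.17, '-y': -5.29}, 'jar': array([ 0.6593, -0.002 ])} 36.2417
ledge wrist (array([ 0.07402635,  0.9972563 ,  0.74231696, -0.044     ], dtype=float32), np.float32(-4.2452807), 63)Traceback (most recent call last):
  File "<stdin>", line 11, in <module>
  File "h.py", line 37, in yaws
    P=cloud(c);x,y,z=[P[...,i] for i in range(3)];r,j=tray(c,around);cx,cy=r[0]
                                                                           ~^^^
TypeError: 'NoneType' object is not subscriptable
```

View pics/w8.png

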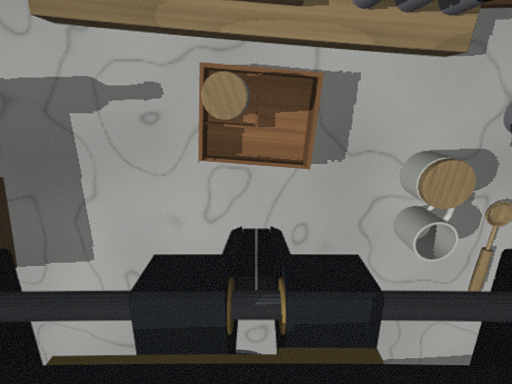

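```bash
python3 - <<'E'
from h import *
print(manip.state()['clock'],manip.state()['contact_force']);order.close_job()
E
```

```text
36.2917 [0.22582747 0.33441759 0.38509393]
the job is handed in; nothing more can be done
```

I set the tall jar down in the tray's pocket, then pushed the tray round beside its far corner until its low side faced the robot. I handed the job in at 36.3 s, with the gripper well above everything.

**Jar:** It was lowered slowly until it touched, pressing down with about 4 N at the end. It is upright in its pocket. Its position went from (0.6525, 0.007) to about (0.659, -0.002), a drift of about 11 mm against the 4 cm allowed.

**Tray angle:** The last wrist view gives a tray yaw of about -4.7° overall, with single walls between -4.2° and -5.3°. The ledge reads between -4.2° and -4.5°, so the tray looks square to within about half a degree. Push forces stayed under 2 N.

**Tray flatness:** I did not measure this separately. The tray looked flat in the last picture, and its wall tops still read at the expected height.

**Checks that disagreed or failed:**
- An early ledge angle of -5.6° came from a short, noisy stretch of edge, and another read -12.6°. I used the estimates that agreed across views instead.
- The last top-camera check failed, probably because the arm blocked the view. The top camera's reading just after the push ended was -4.4° to -4.9°.

The other objects I could see in the last view (squat jar, mug, spoon) look undisturbed, but I did not measure them again.

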